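# Show an assay cartridge to the code reader

### The job

Take the orange-topped cartridge out of the pocket tray, carry it over the top of the splash guard (not round its end) without touching the guard, and hold it upright over the dark window of the code reader, centred, its long side along the window's long side, its underside about a centimetre above the glass. Never let it or the robot touch the reader, and leave the other cartridges and everything else on the bench as they are. Finish while still holding the cartridge there, at rest: do not put it down or let go.

Things in the scene. Friction and masses are not known exactly. Their poses are not given: they have to be found in the camera images.
- cartridge: the cartridge to show: a small upright plastic block, white with an orange top, 30 mm long (its x) x 12 mm wide (its y) x 36 mm high (its z), about 30 g, standing in one of the four tray pockets, 24 mm of it above the tray's top. Origin: centre of its underside. Grip it across the 12 mm width
- tray: fixed black tray, 125 x 135 x 18 mm, with four rectangular pockets centred at x = +-28, y = +-34 mm of its frame; each is 33 mm (x) x 15 mm (y) and 12 mm deep (floor 6 mm above the bench), with one cartridge in each, in any order, long side along the tray's x. Origin: centre of its underside, on the bench. It may stand on either side of the guard
- reader: fixed white code reader, a box 130 (x) x 120 (y) x 60 mm high, flat top with a dark window at its centre in a blue border. Origin: centre of its underside, on the bench. It stands on the other side of the guard from the tray
- window (a point): centre of the reader's dark window, on the glass, 61 mm above the bench; the window is 42 mm (x) by 24 mm (y), flush with the reader's top; its blue border is 62 x 44 mm. Axes: those of the reader, z up; x is the window's long side
- guard: fixed upright splash guard, a blue panel with a yellow top edge, 300 mm long (its x) x 10 mm thick (its y) x 130 mm high, between the tray and the reader; two feet 20 x 60 mm. Origin: centre of its underside, on the bench
- guard_top (a point): middle of the guard's yellow top edge, 130 mm above the bench; axes: those of the guard
- cart_blue: assay cartridge, same size and shape as the orange-topped one (30 x 12 x 36 mm) but with a blue top, standing in another pocket of the tray; bystander. Origin: centre of its underside
- cart_green: assay cartridge, same size and shape as the orange-topped one (30 x 12 x 36 mm) but with a green top, standing in another pocket of the tray; bystander. Origin: centre of its underside
- cart_grey: assay cartridge, same size and shape as the orange-topped one (30 x 12 x 36 mm) but with a grey top, standing in another pocket of the tray; bystander. Origin: centre of its underside
- beaker: small glass beaker, 60 mm across, 80 mm high, at the back of the bench; bystander. Origin: centre of its underside
- bottle: amber bottle with a blue cap, 60 mm across, 150 mm high, at the back of the bench; bystander. Origin: centre of its underside
- jar: white jar, 54 mm across, 60 mm high, at the back of the bench; bystander. Origin: centre of its underside
- tip_box: white box with a green lid bearing a blue panel, 80 x 120 x 50 mm high, at the back right of the bench; bystander. Origin: centre of its underside
There are look-alikes about, which are no part of the job. What is shaped like the cartridge but purple or yellow is not meant.

How it is judged:
By the outcome, as a careful person would: the job done as asked, in the order asked, and still so for the second after the job is handed in, while the arm keeps its last pose, push and grip.
It also fails if it takes over 45 s, if anything falls off the work surface, if the arm or the gripper's body presses on something with over 40 N, if the wrist force passes 120 N, or if a joint passes its speed limit or range.

### The arm

A 6-joint arm with a two-finger parallel gripper is mounted at the origin on the work surface. World frame = base frame: x ahead of the robot, y to its left, z up, the work surface at z = 0. Lengths are in mm, angles in rad, forces in N, time in s.
With the tool pointing down it reaches from about 350 to 975 mm from the base axis. Payload 7.1 kg.
Tool frame: the origin (TCP) lies midway between the tips of the shut fingers; the grasp point (between the pads) lies 19 mm behind it (ctrl.tcp_to_grasp is the distance from the TCP to the grasp point, in mm); z points along the fingers, y is the line along which they close (so a half turn about z gives the same grasp; the last joint's range is limited). The gripper opens to 88 mm and grips with 3 to 60 N. Pads are 20 mm wide; open, the fingers measure 115 mm over their backs; the gripper's body (75 mm by 178 mm) begins 61 mm behind the grasp point.
Start: joints at [1.214, 0.423, 1.63, -0, 1.089, -0.019], TCP at [207.101, 589.673, 222.675] pointing down, gripper open.
Joint ranges: [-3, 3], [-0.9, 2.11], [0.09, 2.58], [-1.31, 4.45], [0.11, 2.69], [-2.54, 2.54]. Speed limits (rad/s): [2.39, 2.39, 3.01, 3.14, 3.14, 3.14].

### API

Orientations are given as a rotation vector (axis times angle).
In Python, from workcell import get_obs, cams, ticket, boxes_of, ctrl gives the robot as it stands.
- The arm moves only by the shell command python3 -m creep 'ROWS' [OPENING]. ROWS is JSON, one flat list of numbers, 4 for each row, row after row: the shift along the world's x, y, z in m, then the turn about the world's z in rad. In form: [tx, ty, tz, spin, tx, ty, tz, spin, ...]. A call has 1 to 10 rows; each row is the pose to reach, as a shift and turn from the pose commanded when the call began; what a row does not reach only later rows make up. A row lasts 1/12 s, in which the tool goes at most 41.7 mm and 7.16 degrees, less where a joint would pass 70% of its speed; a pose out of reach is approached as far as the arm can. A call with a gripper value outside its range is refused whole. OPENING is the opening, from 0 (shut) to 1 (fully open), set as the call begins (- or left out, the last holds). The fingers move at their own pace and stop on an object; the grip force is fixed at half the most. Time passes only in rows, so rows that repeat a pose let the fingers close. It gives the time, the measured TCP pose, the force, the opening and the grip force at its end, in the units of the state.
- get_obs(): the state, without advancing time (a new reading comes with each control period).
- cams.get_image(name): name is "scene" or "top" or "wrist"; returns (picture, depth): 480x640x3 uint8, red, green, blue; 480x640 float32, mm along the optical axis (not along the pixel's ray), 0 where there is no reading.
- cams.get_calibration(name): a dict with "mtx" (3x3 intrinsics, pixels), "D" ([k1, k2, p1, p2, k3] as OpenCV has them; the pictures are not rectified), "R" (3x3) and "t" (3): a world point X has camera coordinates R X + t; the wrist camera has in their place "mount" (4x4, takes a point from camera to tool coordinates, whose origin is the TCP and whose axes are the flange's). Camera axes: x right, y down, z forward; pixel columns grow to the right and rows downward; lengths in mm; the calibration is good to about 2 mm. A picture is of the moment at which its call begins: read the wrist's pose just before it. get_calibration takes no time and is no camera call.
- ticket.close_job(): hands the job in; it is judged then, once.
Trained networks look in the newest picture that a camera, given by its name, has taken for a name from the list of things; names that differ only in an ending like _2 or _b are one class to them, and where a whole thing is asked for, a point or a joint stands for the part that bears it (a point fixed in the world has none). Each returns a list of dicts, best first, with "score" (0 to 1); they miss things now and then, are a little off and sometimes report something else, mostly with a low value. They report only what shows in the picture. A call takes as long as a camera call. They do not tell look-alikes from the thing itself.
- boxes_of(camera, target): "centre" ([column, row] in pixels, amid what is visible of it).
The state is a dict: "t": time; "qpos": joint angles; "qvel": joint speeds; "joint_torque": joint torques, N m; "ee_pos": TCP position; "orientation": TCP orientation; "ft_force": force on the tool from outside, world axes, zero at the start; "moment": the same for the moment, N m; "width": finger opening in mm; "grasp_force": force on a finger pad.
Only numpy, scipy, OpenCV 4.12 (cv2) and the standard library are available. Lean on these libraries where they do the work, as an engineer would, in place of code of your own. Each camera call takes 0.05 s, during which the arm holds its last target. There are 200 camera calls.

## Working session

There is one attempt and no reset: what is moved stays moved. The work goes in short steps, Python scripts to look and compute and a shell command to move; the robot and the scene stay as the last step left them, time stands still between calls to the robot, and variables do not carry over. Pictures are saved under pics/ and viewed, at most 10 in all, crops included, and the job is handed in when it is done.

```bash
mkdir -p pics
cat > h.py <<'E'
import numpy as np, cv2, json
from workcell import get_obs, cams, ticket, boxes_of, ctrl
def snap(n, f=None):
    o=get_obs(); im,d=cams.get_image(n)
    if f: cv2.imwrite('pics/'+f, im[:,:,::-1])
    return o,im,d
def world(n,uv,depth,o=None):
    c=cams.get_calibration(n); uv=np.array(uv,float).reshape(-1,1,2)
    p=cv2.undistortPoints(uv,np.array(c['mtx']),np.array(c['D']))[:,0]
    z=np.array(depth,float).reshape(-1,1); P=np.hstack([p,np.ones((len(p),1))])*z
    if n=='wrist':
        M=np.array(c['mount']); P=P@M[:3,:3].T+M[:3,3]
        R=cv2.Rodrigues(np.array(o['orientation'],float))[0]
        return P@R.T+np.array(o['ee_pos'])
    return (P-np.array(c['t']))@np.array(c['R'])
E
python3 - <<'E'
from h import *
for n in('top','scene'):
    o,im,d=snap(n,n+'0.png')
    for t in('cartridge','window','guard','tray','reader'):
        for r in boxes_of(n,t)[:5]:
            u,v=r['centre']; z=np.median(d[int(v)-1:int(v)+2,int(u)-1:int(u)+2])
            print(n,t,np.round([u,v,r['score']],2),world(n,[u,v],z).round(0))
print(o['t'],o['orientation'],o['width'])
E
```

```text
top cartridge [256.3  338.7    0.53] [[383. 106.  35.]]
top cartridge [193.7 348.6   0.5] [[359. 228.  25.]]
top cartridge [216.3  282.1    0.46] [[488. 184.  41.]]
top cartridge [181.1 295.5   0.3] [[461. 252.  41.]]
top window [455.1  249.9    0.79] [[ 556. -268.   61.]]
top guard [314.9  276.     0.62] [[500.  -4. 130.]]
top tray [197.   275.5    0.87] [[501. 228.  17.]]
top reader [456.8 251.3   0.9] [[ 553. -271.   61.]]
scene cartridge [499.2  290.5    0.92] [[371. 241.  26.]]
scene cartridge [437.1  260.1    0.81] [[390. 111.  29.]]
scene cartridge [400.4 271.5   0.8] [[469.  90.  27.]]
scene cartridge [433.8  299.9    0.76] [[497. 193.  40.]]
scene cartridge [1.940e+02 2.623e+02 1.800e-01] [[790. -99.  88.]]
scene window [252.7  205.9    0.67] [[ 577. -239.   59.]]
scene guard [346.1  240.7    0.57] [[530.   3.  77.]]
scene tray [449.8  326.7    0.85] [[507. 240.  18.]]
scene tray [347.4  239.     0.44] [[527.   4.  79.]]
scene reader [250.1  205.6    0.78] [[ 581. -242.   60.]]
scene reader [231.8  321.6    0.35] [[802.  37.  54.]]
0.3 [-5.28116843e-01 -3.09676600e+00  8.08495705e-04] 87.94268082452403
```

View pics/top0.png

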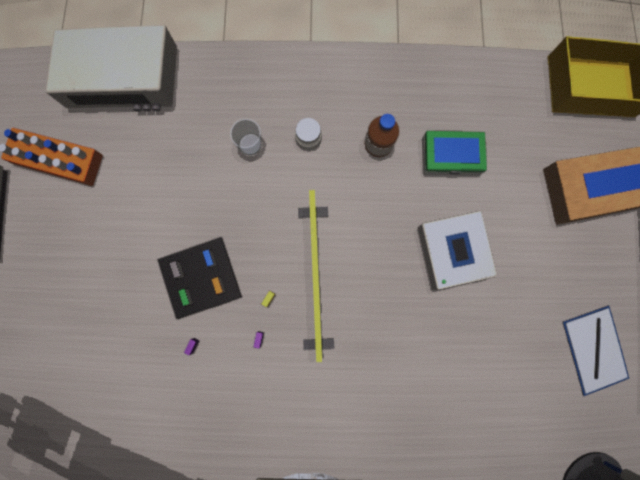

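View pics/scene0.png

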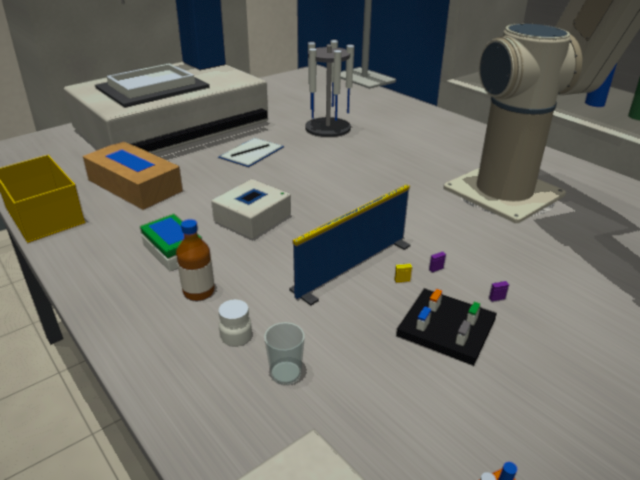

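The top view shows the tray at about (200,278) and the guard edge running from (313,192) to (319,360). The reader window is at (460,250). Candidates:
- Tray cartridges: orange (217,286), blue (208,258), grey (176,270), green (184,297).
- Loose blocks outside the tray: yellow (268,299), purple (258,339) and purple (190,346).

The one at (217,286) fits, because it has an orange top and stands in a pocket. I'll measure it and confirm with a crop.

Run:
```python
from h import *
o,im,d=snap('top')
cv2.imwrite('pics/crop.png',cv2.resize(im[230:360,150:290,::-1],None,fx=4,fy=4,interpolation=cv2.INTER_CUBIC))
h=cv2.cvtColor(im,cv2.COLOR_RGB2HSV)
def seg(lo,hi,box,z,name):
    u0,v0,u1,v1=box; m=cv2.inRange(h,lo,hi); k=np.zeros_like(m);k[v0:v1,u0:u1]=m[v0:v1,u0:u1]
    v,u=np.nonzero(k); uv=np.c_[u,v].astype(float)
    c=cams.get_calibration('top'); C=-np.array(c['R']).T@np.array(c['t'])
    P=world('top',uv,np.ones(len(uv))); r=P-C; P=C+r*((z-C[2])/r[:,2])[:,None]
    q=cv2.minAreaRect(P[:,:2].astype(np.float32)); b=cv2.boxPoints(q)
    e=max((b[1]-b[0],b[2]-b[1]),key=np.linalg.norm)
    print(name,len(u),'mean',P.mean(0).round(1),'rect',np.round(q[0],1),np.round(q[1],1),'long deg',round(np.degrees(np.arctan2(e[1],e[0]))%180,1))
seg((5,130,90),(20,255,255),(205,275,230,300),42,'orange')
seg((100,120,60),(125,255,255),(200,245,218,270),42,'blue')
seg((45,100,60),(80,255,255),(175,285,195,308),42,'green')
seg((0,0,0),(180,255,70),(155,235,245,320),18,'tray')
seg((100,100,40),(130,255,255),(440,225,480,275),61,'border')
seg((22,120,100),(35,255,255),(300,180,330,370),130,'guard')
```

```text
orange 111 mean [482.4 183.5  42. ] rect [482.3 183.5] [30.8 12.8] long deg 20.5
blue 111 mean [534.9 203.4  42. ] rect [534.9 203.3] [31.7 12.8] long deg 20.8
green 109 mean [458.8 247.1  42. ] rect [458.9 247. ] [30.9 12.9] long deg 20.9
tray 3809 mean [496.  222.7  18. ] rect [496.1 223.7] [124.7 135.2] long deg 110.3
border 399 mean [ 556.8 -276.5   61. ] rect [ 557.3 -276.5] [59.  41.1] long deg 13.6
guard 839 mean [501.   -4.6 130. ] rect [503.1  -4.6] [295.1   9.5] long deg 3.6
```

View pics/crop.png

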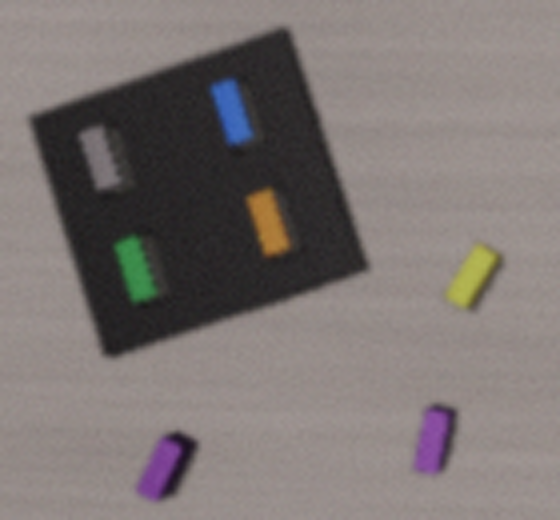

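The crop confirms it: the orange block at crop (268,222) stands in a tray pocket. The yellow and purple ones are loose on the bench. Next I move above the orange one with the fingers partly closed, to clear the neighbours.

```bash
python3 -m creep '[0.035,-0.05,0,0.09,0.07,-0.1,0,0.18,0.1,-0.15,0,0.27,0.125,-0.19,0,0.36,0.15,-0.22,-0.01,0.45,0.175,-0.255,-0.02,0.54,0.2,-0.29,-0.03,0.62,0.225,-0.325,-0.04,0.695,0.25,-0.365,-0.05,0.695,0.275,-0.406,-0.07,0.695]' 0.4; python3 -m creep '[0,0,0,0,0,0,0,0]'
python3 - <<'E'
from h import *
o,im,d=snap('wrist','w1.png'); print(o['ee_pos'],o['orientation'],o['width'],o['qpos'],o['t'],ctrl.tcp_to_grasp)
E
```

```text
t: 1.48
ee_pos: [440.8, 248.2, 176.2]
orientation: [-0.558, 3.09, 0.001]
ft_force: [0.6, 1.1, 1.6]
width: 35.4
grasp_force: 0.0
t: 1.65
ee_pos: [440.0, 247.9, 175.3]
orientation: [0.551, -3.092, 0.0]
ft_force: [-0.2, 0.8, 0.6]
width: 34.8
grasp_force: 0.0
[440.00709423 247.89535583 175.27785103] [ 5.51173652e-01 -3.09182089e+00  2.95848271e-04] 34.79172013554533 [ 4.89415755e-01  3.14876069e-01  1.92903172e+00  1.75277646e-04
  8.98720554e-01 -1.43431993e+00] 1.65 18.700000000000003
```

View pics/w1.png

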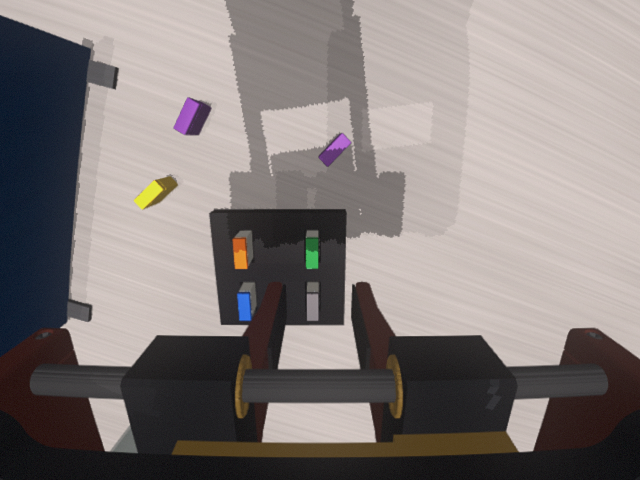

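The wrist view shows the orange top at (240,250), with blue, green and grey around it. I'll measure it from here.

```bash
cat >> h.py <<'E'
def wseg(lo,hi,z,area=150,roi=None):
    o,im,d=snap('wrist'); m=cv2.inRange(cv2.cvtColor(im,cv2.COLOR_RGB2HSV),lo,hi)
    if roi: k=np.zeros_like(m); u0,v0,u1,v1=roi; k[v0:v1,u0:u1]=m[v0:v1,u0:u1]; m=k
    n,L,S,_=cv2.connectedComponentsWithStats(m)
    for i in range(1,n):
        if S[i,4]<area: continue
        v,u=np.nonzero(L==i); uv=np.c_[u,v].astype(float)
        C=world('wrist',[0,0],[0],o)[0]; r=world('wrist',uv,np.ones(len(u)),o)-C
        P=C+r*((z-C[2])/r[:,2])[:,None]
        q=cv2.minAreaRect(P[:,:2].astype(np.float32)); b=cv2.boxPoints(q)
        e=max((b[1]-b[0],b[2]-b[1]),key=np.linalg.norm)
        dz=np.median(world('wrist',uv,d[v,u],o)[:,2])
        print(len(u),(u.mean().round(),v.mean().round()),'rect',np.round(q[0],1),np.round(q[1],1),'deg',round(np.degrees(np.arctan2(e[1],e[0]))%180,1),'zdepth',dz.round(1),'tcp',np.round(o['ee_pos'],1))
E
python3 -c "
from h import *
wseg((5,150,120),(20,255,255),42,60,(200,215,280,300))
wseg((45,100,40),(80,255,255),42,60,(290,215,340,290))"
```

```text
400 (np.float64(238.0), np.float64(253.0)) rect [484.7 184.4] [29.9 12.5] deg 20.3 zdepth 42.4 tcp [439.6 249.2 175.7]
400 (np.float64(309.0), np.float64(252.0)) rect [460.9 247.7] [30.8 11.4] deg 20.3 zdepth 42.5 tcp [439.3 250.1 176. ]
```

```bash
python3 -m creep '[0.022,-0.032,-0.02,0,0.044,-0.065,-0.04,0,0.044,-0.065,-0.065,0,0.044,-0.065,-0.085,0,0.044,-0.065,-0.085,0,0.044,-0.065,-0.085,0,0.044,-0.065,-0.085,0,0.044,-0.065,-0.085,0]'
python3 - <<'E'
from h import *
wseg((5,150,120),(20,255,255),42,60)
snap('wrist','w2.png')
for _ in range(4): print(np.round(get_obs()['ee_pos'],1),get_obs()['orientation'].round(3)); cams.get_image('wrist')
E
```

```text
t: 2.47
ee_pos: [484.0, 186.0, 92.2]
orientation: [-0.56, 3.089, 0.001]
ft_force: [0.1, -0.6, -0.2]
width: 35.0
grasp_force: 0.0
729 (np.float64(317.0), np.float64(264.0)) rect [484.  183.8] [30.7 11.4] deg 21.0 zdepth 42.5 tcp [484.  186.   92.2]
78 (np.float64(399.0), np.float64(407.0)) rect [576.2 289.6] [21.9  3.6] deg 20.7 zdepth 193.9 tcp [484.  186.   92.2]
69 (np.float64(238.0), np.float64(409.0)) rect [624.1 168.1] [17.8  3.4] deg 21.8 zdepth 193.9 tcp [484.  186.   92.2]
[483.9 185.6  92.1] [-5.600e-01  3.089e+00  1.000e-03]
[483.9 185.4  91.9] [-5.590e-01  3.089e+00  1.000e-03]
[483.8 185.2  91.7] [-0.559  3.09   0.   ]
[483.6 185.   91.5] [-0.558  3.09   0.   ]
```

View pics/w2.png

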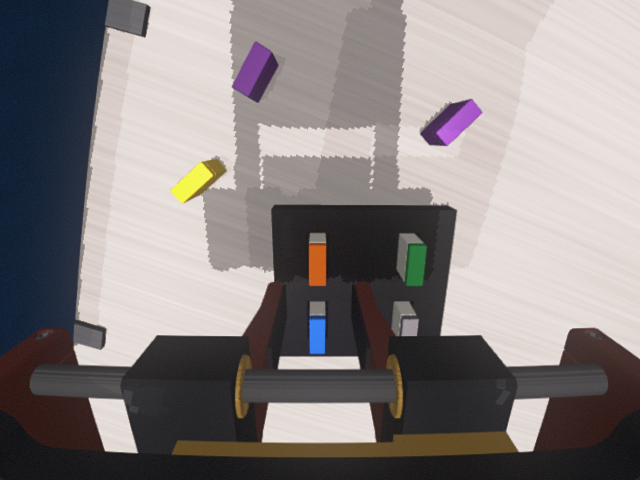

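The orange top at (317,264) lies midway between the fingers. Descending.

```bash
python3 -m creep '[0,-0.001,-0.02,0,0,-0.001,-0.04,0,0,-0.001,-0.055,0,0,-0.001,-0.065,0,0,-0.001,-0.065,0,0,-0.001,-0.065,0,0,-0.001,-0.065,0,0,-0.001,-0.065,0]'
```

```text
t: 3.43
ee_pos: [484.0, 183.9, 26.6]
orientation: [-0.558, 3.09, 0.0]
ft_force: [-0.9, -0.6, -0.3]
width: 35.4
grasp_force: 0.0
```

```bash
python3 -m creep '[0,0,-0.004,0,0,0,-0.004,0,0,0,-0.004,0,0,0,-0.004,0]'; python3 -m creep '[0,0,0,0,0,0,0,0,0,0,0,0,0,0,0,0,0,0,0,0,0,0,0,0]' 0
```

```text
t: 3.77
ee_pos: [483.4, 183.7, 21.9]
orientation: [-0.558, 3.091, 0.0]
ft_force: [0.3, 0.1, -0.4]
width: 35.1
grasp_force: 0.0
t: 4.27
ee_pos: [483.3, 183.7, 21.7]
orientation: [0.558, -3.092, 0.0]
ft_force: [-0.2, 0.1, 0.5]
width: 11.6
grasp_force: 30.0
```

Gripped at 11.6 mm width and 30 N. Now I lift straight up.

```bash
python3 -m creep '[0,0,0.008,0,0,0,0.016,0,0,0,0.03,0,0,0,0.055,0,0,0,0.085,0,0,0,0.12,0,0,0,0.15,0,0,0,0.175,0,0,0,0.19,0,0,0,0.19,0]'; python3 -m creep '[0,0,0,0,0,0,0,0,0,0,0,0]'
python3 - <<'E'
from h import *
o,im,d=snap('wrist','w3.png'); print(o['width'],o['grasp_force'])
wseg((5,150,100),(20,255,255),np.array(o['ee_pos'])[2]+20,40)
o,im,d=snap('scene'); cv2.imwrite('pics/s3.png',cv2.resize(im[120:360,300:560,::-1],None,fx=2.5,fy=2.5))
E
```

```text
t: 5.1
ee_pos: [485.3, 184.4, 216.1]
orientation: [-0.557, 3.084, 0.002]
ft_force: [0.9, 0.1, -1.0]
width: 12.1
grasp_force: 30.0
t: 5.35
ee_pos: [482.4, 183.4, 210.4]
orientation: [0.558, -3.089, 0.001]
ft_force: [-0.3, -0.3, -0.1]
width: 11.7
grasp_force: 30.0
11.72346931266439 29.999834150075912
1401 (np.float64(318.0), np.float64(317.0)) rect [482.9 182.7] [31.2 11.9] deg 20.5 zdepth 231.1 tcp [482.4 183.4 210.3]
60 (np.float64(288.0), np.float64(381.0)) rect [523.2 181.1] [12.8  1.6] deg 18.7 zdepth 309.7 tcp [482.4 183.4 210.3]
93 (np.float64(288.0), np.float64(406.0)) rect [538.7 186.1] [17.1  2.7] deg 24.5 zdepth 312.0 tcp [482.4 183.4 210.3]
63 (np.float64(349.0), np.float64(409.0)) rect [529.7 217.8] [11.8  2.2] deg 22.3 zdepth 312.2 tcp [482.4 183.4 210.3]
1065 (np.float64(480.0), np.float64(440.0)) rect [528.8 300.3] [47.3 17.3] deg 75.6 zdepth 31.5 tcp [482.4 183.4 210.3]
```

View pics/s3.png

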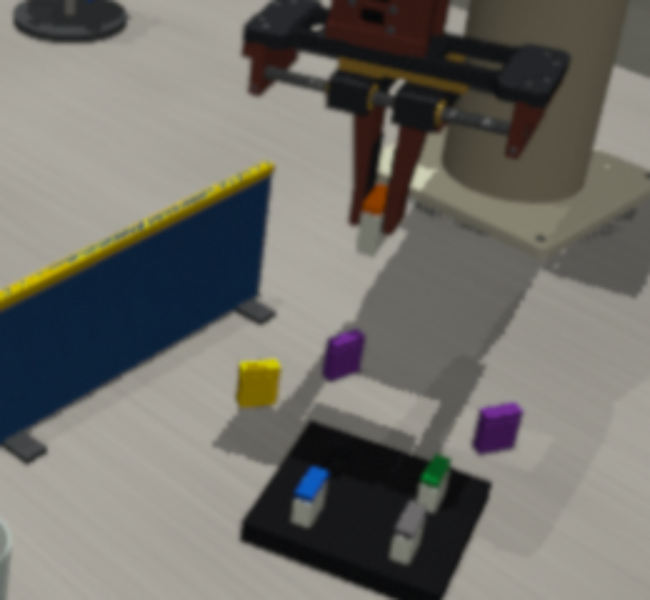

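View pics/w3.png

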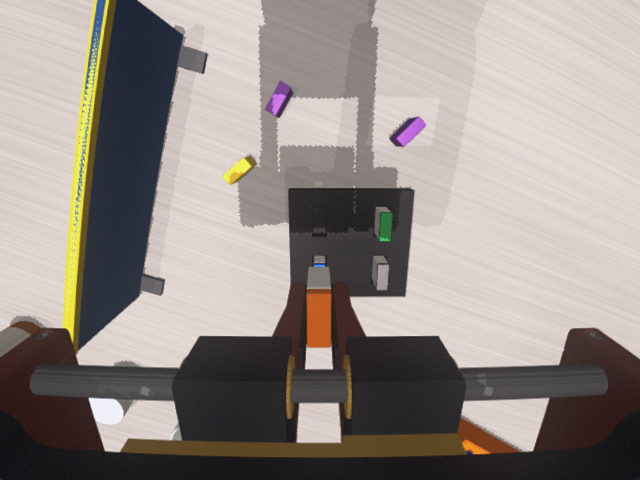

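The wrist and scene views show the cartridge held upright at wrist (318,317), and the other three still in the tray. Now I carry it over the guard, with its underside at about 194 mm against the guard's 130 mm.

```bash
python3 -m creep '[0.002,-0.01,0,0,0.005,-0.03,0,-0.01,0.01,-0.06,0,-0.02,0.015,-0.09,0,-0.03,0.02,-0.12,0,-0.04,0.025,-0.15,0,-0.05,0.03,-0.18,0,-0.06,0.035,-0.21,0,-0.07,0.04,-0.24,0,-0.08,0.045,-0.27,0,-0.08]'; python3 -m creep '[0.005,-0.03,0,-0.01,0.01,-0.06,0,-0.02,0.015,-0.09,0,-0.03,0.02,-0.12,0,-0.04,0.025,-0.15,0,-0.04,0.03,-0.17,0,-0.04,0.03,-0.185,0,-0.04,0.03,-0.19,0,-0.04,0.03,-0.19,0,-0.04,0.03,-0.19,0,-0.04]'
python3 - <<'E'
from h import *
o,im,d=snap('wrist','w4.png'); print(o['width'],o['grasp_force'],o['qpos'],np.round(o['ee_pos'],1),o['orientation'])
E
```

```text
t: 6.33
ee_pos: [528.0, -88.5, 211.4]
orientation: [0.433, -3.111, -0.0]
ft_force: [1.0, 1.2, 0.1]
width: 12.0
grasp_force: 30.0
t: 7.17
ee_pos: [557.7, -275.7, 211.4]
orientation: [0.371, -3.119, -0.001]
ft_force: [-0.9, 0.2, -0.4]
width: 11.7
grasp_force: 30.0
11.68782693676315 29.999928921461105 [-4.78424101e-01  4.32012743e-01  1.64466812e+00  3.56959649e-04
  1.06608452e+00 -2.28637184e+00] [ 557.7 -275.7  211.4] [ 3.71280784e-01 -3.11877586e+00 -1.44098084e-03]
```

View pics/w4.png

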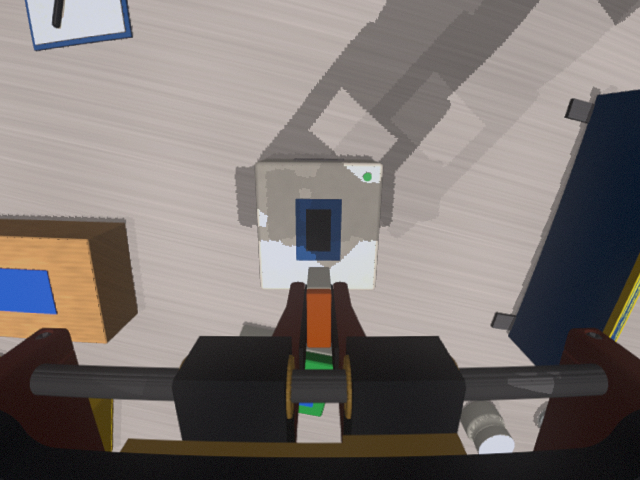

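The window is fully visible at (318,230), and the cartridge top is at (318,320). I'll measure both from here.

Run:
```python
from h import *
print('border');wseg((100,100,30),(130,255,255),61,300,(285,190,350,270))
print('border+dark');wseg((0,0,0),(180,255,75),61,300,(304,205,334,256))
print('cart');z=get_obs()['ee_pos'][2]+20.3;wseg((5,150,100),(20,255,255),z,500,(290,270,345,360))
c=cams.get_calibration('wrist'); print(np.round(c['mount'],3))
```

```text
border
1623 (np.float64(317.0), np.float64(228.0)) rect [ 559.7 -276.5] [60.5 42.7] deg 13.4 zdepth 61.0 tcp [ 557.9 -275.3  211.5]
border+dark
1062 (np.float64(318.0), np.float64(229.0)) rect [ 559.6 -276.4] [42.2 24.5] deg 13.7 zdepth 61.4 tcp [ 558.1 -275.1  211.7]
cart
1379 (np.float64(319.0), np.float64(318.0)) rect [ 559.  -275.6] [31.3 11.5] deg 13.7 zdepth 232.6 tcp [ 558.2 -275.1  211.8]
[[ 1.00000e-03 -9.54000e-01 -3.00000e-01  8.21620e+01]
 [ 1.00000e+00  1.00000e-03  0.00000e+00 -8.07000e-01]
 [ 0.00000e+00 -3.00000e-01  9.54000e-01 -1.62597e+02]
 [ 0.00000e+00  0.00000e+00  0.00000e+00  1.00000e+00]]
```

Orientation agrees, with about 1 mm left to correct. I descend partway and check again.

```bash
python3 -m creep '[0.0,0,-0.01,0,0.001,-0.001,-0.03,0,0.001,-0.001,-0.055,0,0.001,-0.001,-0.08,0,0.001,-0.001,-0.095,0,0.001,-0.001,-0.105,0,0.001,-0.001,-0.11,0,0.001,-0.001,-0.11,0,0.001,-0.001,-0.11,0,0.001,-0.001,-0.11,0]';python3 -m creep '[0,0,0,0,0,0,0,0,0,0,0,0,0,0,0,0]'
python3 - <<'E'
from h import *
o,im,d=snap('wrist','w5.png')
wseg((100,100,30),(130,255,255),61,200,(270,180,370,320))
wseg((5,150,100),(20,255,255),o['ee_pos'][2]+20.3,500,(290,270,345,360))
E
```

```text
t: 8.2
ee_pos: [560.1, -277.6, 102.8]
orientation: [-0.372, 3.118, -0.002]
ft_force: [-0.0, -0.7, -1.0]
width: 11.9
grasp_force: 30.0
t: 8.53
ee_pos: [559.5, -277.4, 102.1]
orientation: [-0.372, 3.119, -0.001]
ft_force: [0.4, 0.9, -0.3]
width: 12.3
grasp_force: 30.0
2248 (np.float64(322.0), np.float64(250.0)) rect [ 556.7 -277.1] [55.  43.1] deg 12.8 zdepth 61.0 tcp [ 559.4 -277.4  102.1]
1383 (np.float64(318.0), np.float64(318.0)) rect [ 559.5 -278. ] [31.2 11.4] deg 13.7 zdepth 122.7 tcp [ 559.4 -277.4  101.9]
```

View pics/w5.png

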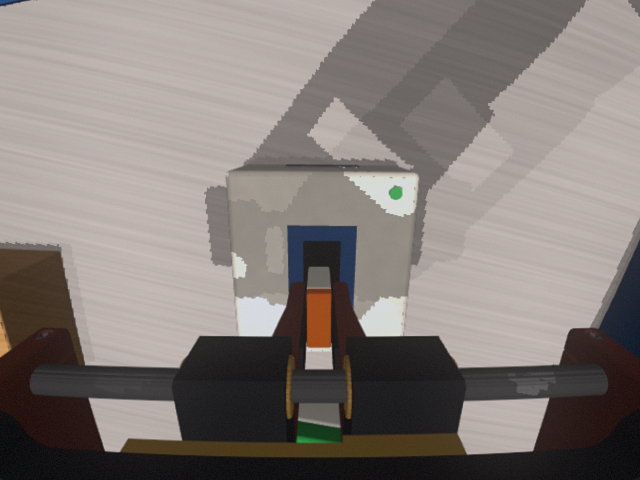

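The border is in view, with near corners at (288,226) and (356,226). The window comes out at about (559.5, -276.4) and the cartridge at (559.5, -278.0), so I shift about 1.5 mm in y and lower 15 mm.

```bash
python3 -m creep '[0,0.001,-0.003,0,0,0.0015,-0.007,0,0,0.0015,-0.011,0,0,0.0015,-0.014,0,0,0.0015,-0.015,0,0,0.0015,-0.015,0,0,0.0015,-0.015,0,0,0.0015,-0.015,0,0,0.0015,-0.015,0,0,0.0015,-0.015,0]';python3 -m creep '[0,0,0,0,0,0,0,0,0,0,0,0,0,0,0,0]'
python3 - <<'E'
from h import *
wseg((100,100,30),(130,255,255),61,200,(270,180,370,330))
o,im,d=snap('wrist'); wseg((5,150,100),(20,255,255),o['ee_pos'][2]+20.3,500,(290,270,345,360))
o,im,d=snap('scene'); cv2.imwrite('pics/s5.png',cv2.resize(im[80:300,150:420,::-1],None,fx=2.7,fy=2.7)); print(np.abs(o['qvel']).max(),o['grasp_force'],o['ee_pos'])
E
```

```text
t: 9.52
ee_pos: [559.4, -275.9, 86.9]
orientation: [-0.372, 3.119, -0.0]
ft_force: [-0.4, 0.1, 0.3]
width: 11.8
grasp_force: 30.0
t: 9.85
ee_pos: [559.3, -275.8, 86.8]
orientation: [-0.372, 3.119, -0.0]
ft_force: [-0.7, 0.9, -0.3]
width: 11.7
grasp_force: 30.0
2371 (np.float64(319.0), np.float64(255.0)) rect [ 553.4 -277.8] [48.4 43.1] deg 13.5 zdepth 61.0 tcp [ 559.3 -275.8   86.8]
1385 (np.float64(318.0), np.float64(318.0)) rect [ 559.6 -276.5] [31.2 11.4] deg 13.7 zdepth 107.5 tcp [ 559.3 -275.8   86.7]
0.001916559702014389 29.99992087483406 [ 559.32384858 -275.81090677   86.70441942]
```

View pics/s5.png

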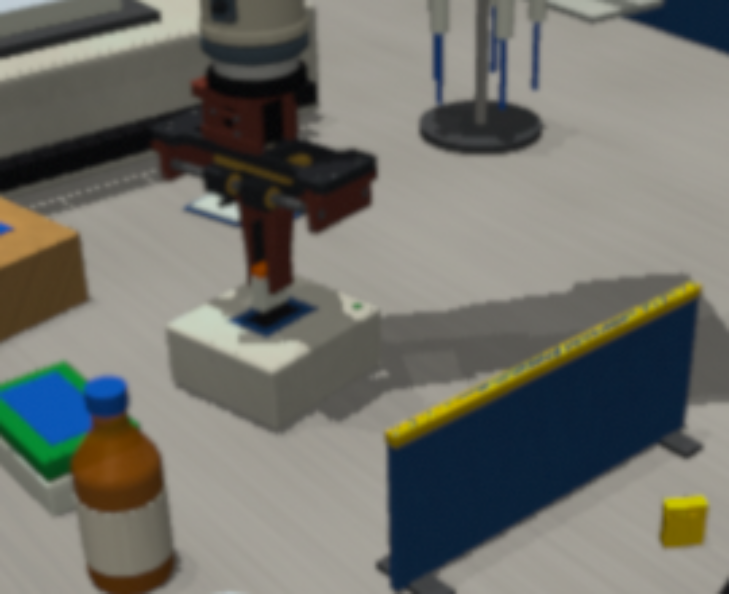

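The scene view shows the cartridge upright over the window at about (265,300), clear of the reader. It measures (559.6, -276.5) against the window's (559.3, -276.4). Its underside is about 10 mm above the glass and the arm is at rest.

```bash
python3 -c "
from workcell import ticket
print(ticket.close_job())"
```

```text
the job is handed in; nothing more can be done
None
```

The job is handed in: the orange-topped cartridge was carried over the top of the guard and is held at rest and upright, centred and aligned over the reader window by my measurements, about 10 mm above the glass.

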